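Unlock the bottle rack and hold the key turned

TASK

Take the key with the square bow from the key stand, put it into the keyhole on top of the bottle rack's lock post and ease it past the two sticky pins until it is fully home. Then turn it a quarter turn clockwise (seen from above) against the lock's spring and finish while still gripping the key and holding it turned, so that the bolt stays drawn. Leave the round-bowed key in its slot, and leave the cork, the jigger and the bottle opener beside them where they lie.

Things in the scene. Friction and masses are not known exactly. Their poses are not given: they have to be found in the camera images.
- key: The key to use: brass, 68 mm tall, 90 g, SQUARE bow; upright in one slot of the stand, tip 8 mm above the worktop, collar on the stand's top. Origin at the blade's tip on the axis; z up to the bow, y along the bow's width, x its thickness. Heights from the tip: pointed bit to 20 mm (20 wide, 5 thick, tip about 8 wide), round neck 5 mm thick to 32, collar 20 mm across 32 to 36, bow 36 to 68.
- key_bow (a point): Centre of the square bow of that key, 52 mm above its tip, axes as the key's. Bow 34 mm wide (y), 32 high, 9 thick (x), with a small square hole. Grip it from above across the 9 mm, fingertips above the collar, and pull straight up (over 32 mm to be clear). The key is the same after a half turn about z.
- round_key: Second brass key in the other slot, same size and blade, but with a ROUND disc bow 32 mm across; leave it alone. Origin at the tip of its blade, axes as for the other key.
- key_stand: Fixed walnut block, 60 x 158 mm, 40 mm high, with two upright slots on its centre line at y = -38 and +38 mm, each 7.5 x 22.5 mm, long side along y; either key may be in either slot, its y axis along the stand's. Origin on the worktop under its centre, z up, y along its length.
- bottle_rack: Fixed walnut bottle rack: base 92 x 325 mm with three small bottles (tops to 132 mm high, the nearest 98 mm from the lock's axis) behind a brass bar; at its right-hand end (seen from the robot) a lock post 70 x 70 mm. Origin on the worktop under the lock's axis, z up, y along the rack towards the bottles, x to its back.
- keyhole (a point): Centre of the keyhole's mouth in the 60 x 60 mm brass plate on the lock post, 78 mm above the worktop; axes as the rack's. The slot in the fixed plate (8 mm thick) is 7.5 x 22.5 mm, long side along y, with a mouth flared about 3 mm each side. The key goes straight down, bow's width along the slot, either way round. Fully home its collar rests on the plate and its tip is 32 mm below this point.
- plug (a point): On the lock's axis 20 mm below the plate, in the turning plug (slot 6.5 x 22.5 mm). Two sticky sprung pins stand into the slot from its narrow ends, 16 and 24 mm below the plate's top; the key's point pushes them aside at some 5 to 20 N of downward push (if it binds, lift a little, twist a little, press again). The plate blocks turning until the key is home.
- lock (a joint): Angle of the plug about the vertical axis through the keyhole, rad: 0 locked (slot in line with the keyhole), growing clockwise seen from above, end stop at 1.6. A spring turns it back with about 0.15 N m at a quarter turn. There is play: the plug lags the key by 0.1 to 0.2 rad.
- bolt (a joint): How far the steel bolt beside the lock post is drawn back from the brass bar, m: 0 locked, moves 8 mm per rad of the plug, about 0.012 when drawn.
- cork: Loose bottle cork lying between stand and rack, 23 x 45 mm. Origin under its centre. Leave alone.
- jigger: Loose double-cone silver measure, 43 mm in diameter, 84 mm high. Origin under its centre. Leave alone.
- bottle_opener: Loose flat bottle opener, 36 x 166 x 8 mm, lying behind the key stand. Origin under its centre. Leave alone.
Not all that is in view belongs to the job. Leave any blue or orange look-alike of the key alone.

How it is judged (in metres and radians):
On the way, in this order (a step that is already met when the one before it is completed fails the run):
1. the square-bowed key is held clear above its slot (z of key in the frame of key_stand above 0.042 m and contact force between the fingers and key above 2 N), for 0.1 s.
2. the key is fully home in the keyhole, not yet turned (horizontal distance between key and keyhole below 0.004 m and z of key in the frame of keyhole below -0.029 m and angle between key's own z axis and vertical below 0.12 rad and value of joint lock below 0.5 rad), for 0.1 s.
3. the key is turned a quarter turn while home (horizontal distance between key and keyhole below 0.004 m and z of key in the frame of keyhole below -0.029 m and angle between key's own z axis and vertical below 0.12 rad and value of joint lock above 1.3 rad and contact force between the fingers and key above 2 N), for 0.2 s.
At the end, for the whole second after the job is handed in: Through the last second: key home (tip 29 mm or more below the plate, within 4 mm of the axis, upright within 0.12 rad), plug past 1.3 rad and still, bolt drawn 9.5 mm or more, fingers gripping the key (over 2 N); other key and cork, jigger and opener within 20 mm of their starts (all of step 3 and value of joint bolt above 0.0095 m and velocity of joint lock below 0.2 rad/s and distance of each of cork, jigger, bottle_opener, round_key from where it was at the start of the episode below 0.02 m); the arm keeps its last pose, push and grip.
It fails at once if the round-bowed key is taken from its slot or shifted (distance of round_key from where it was at the start of the episode above 0.02 m).
It fails at once if the cork, the jigger or the bottle opener is knocked away (distance of any of cork, jigger, bottle_opener from where it was at the start of the episode above 0.02 m).
It also fails if it takes over 45 s, if anything falls off the work surface, if the arm or the gripper's body presses on something with over 40 N, if the wrist force passes 120 N, or if a joint passes its speed limit or range.

ROBOT

A 6-joint arm with a two-finger parallel gripper is mounted at the origin on a cart in front of the work surface, level with it; the furniture and walls round the work are solid. World frame = base frame: x ahead of the robot, y to its left, z up, the work surface at z = 0. Lengths are in mm, angles in rad, forces in N, time in s.
With the tool pointing down it reaches from about 400 to 925 mm from the base axis. Payload 12.5 kg.
Tool frame: the origin (TCP) lies between the finger pads; the fingertips stand 11 mm ahead of it and the grasp point (between the pads) lies 8 mm behind it (env.tip_extent is the distance from the TCP to the fingertips, in mm); x points along the fingers, z is the direction in which the jaws open and shut, and the axes are right-handed (so a half turn about x gives the same grasp; the last joint's range is limited). The gripper opens to 95 mm and grips with 3 to 60 N. Pads are 20 mm wide; open, the fingers measure 119 mm over their backs; the gripper's body (75 mm by 180 mm) begins 59 mm behind the grasp point.
Start: joints at [-1.273, 0.491, 1.559, -0, 1.092, -0.106], TCP at [245.596, -574.742, 225.661] pointing down, gripper open.
Joint ranges: [-3.1, 3.1], [-0.84, 2.19], [0.05, 2.79], [-1.13, 4.28], [0.06, 2.93], [-2.69, 2.69]. Speed limits (rad/s): [2.22, 2.22, 2.79, 3.14, 3.14, 3.14].

INTERFACE

Orientations are given as [roll, pitch, yaw] about the fixed x, y, z axes, in that order (R = Rz(yaw) Ry(pitch) Rx(roll)).
In Python, from cell import status, imaging, env gives the robot as it stands. The module is installed in compiled form; this text tells all that it offers.
- The arm moves only by the tool apply_moves, never from a script. Its argument "increments" is a list of rows, each a list of 5 numbers: the closure, from 0 (fully open) to 1 (shut), then the shift along the tool's x, y, z in mm, then the turn about the tool's x in degrees. A call has 1 to 10 rows; each row shifts and turns the commanded pose from where the row before left it, along the tool's axes as they then stand; what a row does not reach is not made up. A row lasts 1/10 s, in which the tool goes at most 50 mm and 8.59 degrees, less where a joint would pass 70% of its speed; a pose out of reach is approached as far as the arm can. A call with a gripper value outside its range is refused whole. The fingers move at their own pace and stop on an object; the grip force is fixed at half the most. Time passes only in rows, so rows that do not move let the fingers close. It gives the time, the measured TCP pose, the force and the opening at its end, in the units of the state.
- status.state(): the state, without advancing time (a new reading comes with each control period).
- imaging.read_camera(name): name is "scene" or "top" or "wrist"; returns a dict with "pixels" (480x640x3 uint8, red, green, blue), "fovy" (degrees; the focal length in pixels is half the picture's height over the tangent of half this angle, whatever the lens; pixels are square), "cx", "cy" (the principal point, pixels), "distortion" ([k1, k2, p1, p2, k3] as OpenCV has them; the pictures are not rectified), "R" (3x3) and "t" (3): a world point X has camera coordinates R X + t. Camera axes: x right, y down, z forward; pixel columns grow to the right and rows downward; lengths in mm; the calibration is good to about 2 mm. A picture is of the moment at which its call begins. There is no depth.
- env.job_done(): hands the job in, once; it reports no verdict.
The state is a dict: "t": time; "joints": joint angles; "qvel": joint speeds; "tau": joint torques, N m; "eef_pos": TCP position; "tcp_rot": TCP orientation; "ft_force": force on the tool from outside, world axes, zero at the start; "moment": the same for the moment, N m; "opening": opening from 0.0 (shut) to 1.0 (fully open).
Only numpy, scipy, OpenCV 4.12 (cv2) and the standard library are available. Lean on these libraries where they do the work, as an engineer would, in place of code of your own. Each camera call takes 0.05 s, during which the arm holds its last target. There are 200 camera calls.

## Working session

There is one attempt and no reset: what is moved stays moved. The work goes in short steps, Python scripts to look and compute and a tool call to move; the robot and the scene stay as the last step left them, time stands still between calls to the robot, and variables do not carry over. Pictures are saved under pics/ and viewed, about 8 in all and at most 12, crops included, and the job is handed in when it is done.

Besides the shell and the picture viewer there is one more tool, called after ">>>" by a JSON object that holds its "method" and its "body", one argument or row to a line. apply_moves: Moves the arm, as the interface text tells. Its arguments: {"type":"object","properties":{"increments":{"type":"array"}},"required":["increments"]}

```bash
mkdir -p pics; cat > h.py <<'E'
import numpy as np, cv2
from cell import status, imaging, env
def shot(n,save=None):
    c=imaging.read_camera(n); 
    if save: cv2.imwrite('pics/'+save,c['pixels'][:,:,::-1])
    return c
def K(c):
    f=240/np.tan(np.radians(c['fovy'])/2); return np.array([[f,0,c['cx']],[0,f,c['cy']],[0,0,1.]])
def rays(c,uv):
    uv=np.array(uv,float).reshape(-1,1,2)
    p=cv2.undistortPoints(uv,K(c),np.array(c['distortion'],float)).reshape(-1,2)
    R=np.array(c['R']);t=np.array(c['t']); d=np.c_[p,np.ones(len(p))]@R
    return -R.T@t,d
def plane(c,uv,z):
    o,d=rays(c,uv); return o+d*((z-o[2])/d[:,2])[:,None]
def proj(c,X):
    R=np.array(c['R'],float);r,_=cv2.Rodrigues(R)
    return cv2.projectPoints(np.array(X,float).reshape(-1,1,3),r,np.array(c['t'],float),K(c),np.array(c['distortion'],float))[0].reshape(-1,2)
def tri(obs):
    A=np.zeros((3,3));b=np.zeros(3);L=[]
    for c,uv in obs:
        o,d=rays(c,uv);d=d[0]/np.linalg.norm(d[0]);P=np.eye(3)-np.outer(d,d);A+=P;b+=P@o;L.append((o,P))
    X=np.linalg.solve(A,b);return X,[float(np.linalg.norm(P@(X-o))) for o,P in L]
E
python3 - <<'E'
from h import *
for n in ['scene','top','wrist']:
    c=shot(n,n+'0.png'); R=np.array(c['R']);print(n,c['fovy'],c['cx'],c['cy'],c['distortion'],(-R.T@np.array(c['t'])).round(),R.round(2).tolist())
print(status.state())
E
```

```text
scene 48.266806586631375 316.3232194744406 235.47566443193304 [-0.15662787  0.          0.          0.          0.        ] [171. 399. 723.] [[-0.84, -0.55, 0.01], [-0.39, 0.58, -0.71], [0.38, -0.6, -0.7]]
top 49.20184891524026 322.1135676659981 243.3017422428873 [-0.02606332  0.          0.          0.          0.        ] [ 418. -126. 1113.] [[-0.01, -1.0, 0.0], [-1.0, 0.01, -0.09], [0.09, -0.0, -1.0]]
wrist 71.64664334916242 315.25257908883833 234.89480061369056 [-0.00569986  0.          0.          0.          0.        ] [ 308. -548.  384.] [[0.39, -0.92, -0.0], [-0.89, -0.38, 0.24], [-0.22, -0.09, -0.97]]
{'t': 0.15, 'joints': array([-1.27259273e+00,  4.91401235e-01,  1.55929700e+00, -5.91856055e-05,
        1.09167427e+00, -1.05597446e-01]), 'qvel': array([-0.0005357 , -0.00086527, -0.00305012, -0.00093375, -0.00079047,
        0.00015975]), 'tau': array([ 1.61918833e-03, -6.12894702e+01, -2.58277702e+01,  6.92355400e-02,
        4.73475829e-02, -8.16373085e-05]), 'eef_pos': array([ 245.53613837, -574.57882389,  225.21260773]), 'tcp_rot': array([3.10321391, 1.57001471, 1.93624593]), 'ft_force': array([ 1.13220201, -0.45929177,  0.58810959]), 'moment': array([-0.00386628,  0.01196536, -0.06258213]), 'opening': 0.9999952324572058}
```

View pics/scene0.png

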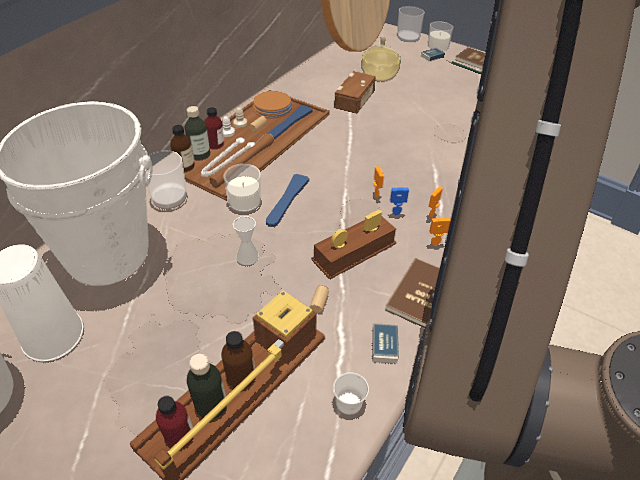

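View pics/top0.png

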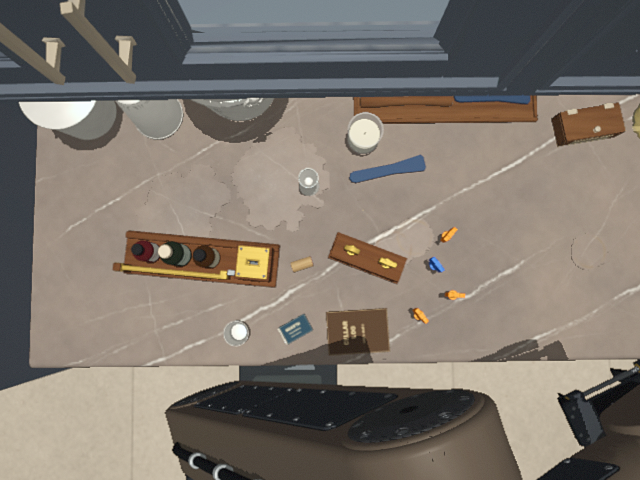

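The scene view shows the rack with its brass lock plate at about (285,313). The key stand is at (355,245), with brass bows at (340,238) and (373,221). In the top view the plate is at (253,262) and the bows at (351,250) and (387,263). I can't tell the bow shapes apart yet, so I'll measure and zoom in.

```bash
python3 - <<'E'
from h import *
T=shot('top');S=shot('scene')
def mask(c,box):
    hsv=cv2.cvtColor(c['pixels'],cv2.COLOR_RGB2HSV);m=cv2.inRange(hsv,(20,110,90),(32,255,255))
    z=np.zeros_like(m);x0,y0,x1,y1=box;z[y0:y1,x0:x1]=m[y0:y1,x0:x1];return z
for n,c,box in(('top',T,(225,230,410,290)),('scene',S,(240,200,410,350))):
    m=mask(c,box);k,l,st,ce=cv2.connectedComponentsWithStats(m)
    for i in range(1,k):
        if st[i,4]>15: print(n,st[i].tolist(),ce[i].round(1), cv2.minAreaRect(np.argwhere(l==i)[:,::-1].astype(np.float32)))
a=cv2.resize(S['pixels'][205:280,305:405],None,fx=6,fy=6,interpolation=2)
b=cv2.resize(S['pixels'][280:350,245:335],None,fx=3,fy=3,interpolation=2)
d=cv2.resize(T['pixels'][225:290,225:415],None,fx=3,fy=3,interpolation=2)
im=np.zeros((450+200,900,3),np.uint8);im[:450,:600]=a;im[:210,600:870]=b;im[452:452+195,:570]=d
im=im[:,:880];cv2.imwrite('pics/z1.png',cv2.resize(im,(800,590))[:,:,::-1])
E
```

```text
top [344, 245, 16, 11, 110] [351.4 249.5] ((351.243896484375, 249.69512939453125), (14.680334091186523, 9.526599884033203), 38.65980911254883)
top [236, 246, 34, 33, 922] [252.  261.8] ((252.0643768310547, 261.8564147949219), (31.542678833007812, 31.14466667175293), 5.710593223571777)
top [378, 258, 19, 11, 135] [387.1 262.8] ((387.0, 263.0), (10.0, 18.0), 90.0)
top [225, 271, 3, 8, 19] [225.7 274.9] ((226.0, 274.5), (7.0, 2.0), 90.0)
scene [364, 210, 18, 22, 227] [372.4 220.6] ((371.9864807128906, 220.0811004638672), (15.124707221984863, 22.193862915039062), 9.462321281433105)
scene [332, 229, 16, 19, 193] [339.2 237.7] ((339.5, 238.0), (18.0, 15.0), 90.0)
scene [257, 291, 55, 47, 1316] [284.1 313.4] ((284.0697326660156, 312.90093994140625), (44.16154861450195, 37.86140823364258), 35.13419723510742)
scene [268, 344, 13, 6, 43] [273.6 347.5] ((274.0, 346.5), (12.0, 5.0), 0.0)
```

View pics/z1.png

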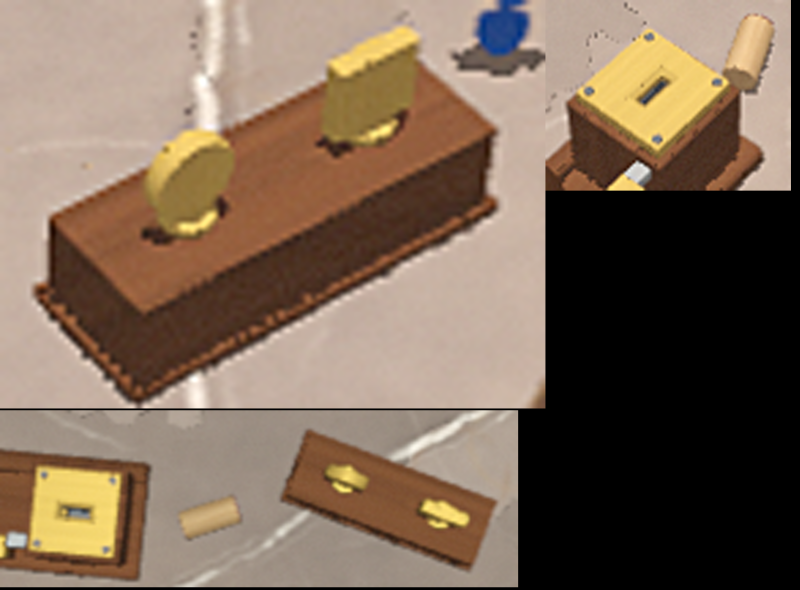

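The square-bowed key is the one on the right: scene (372,220), top (387,263). The round one is at scene (339,238). The keyhole shows as a dark slot at the plate's centre. Next I'll work out coarse world positions.

```bash
python3 - <<'E'
from h import *
T=shot('top');S=shot('scene')
print('plate',tri([(T,(252.5,261.8)),(S,(284.5,313.2))]))
P=plane(T,[(338.7,233.1),(406.5,259.1),(328.8,258),(397.3,283.7)],40);print('stand',P.round(1),P.mean(0))
for a,b in((0,1),(2,3),(0,2),(1,3)):
    v=P[a]-P[b];print(np.linalg.norm(v),np.degrees(np.arctan2(v[1],v[0])))
print('sq',tri([(T,(387.5,262.5)),(S,(372.4,220))]),plane(T,[(387.5,262)],65))
hsv=cv2.cvtColor(T['pixels'],cv2.COLOR_RGB2HSV);m=cv2.inRange(hsv,(20,110,90),(32,255,255));z=np.zeros_like(m);z[240:285,236:272]=m[240:285,236:272]
c=max(cv2.findContours(z,0,2)[0],key=cv2.contourArea);b=cv2.boxPoints(cv2.minAreaRect(c));p=plane(T,b,78);print(p.round(1),p.mean(0))
for i in range(4):
    v=p[i]-p[i-1];print(np.linalg.norm(v),np.degrees(np.arctan2(v[1],v[0])))
E
```

```text
plate (array([472.9532745 ,   9.70069724,  72.48877   ]), [0.8937224546355252, 0.8937224546355416])
stand [[ 532.  -163.3   40. ]
 [ 476.4 -301.5   40. ]
 [ 481.  -142.1   40. ]
 [ 426.4 -281.2   40. ]] [ 478.96194841 -222.02812724   40.        ]
148.97631622301856 68.0765121623063
149.4911332688988 68.56645727837287
55.25730306823674 -22.544801744267502
53.97582263755984 -22.018859580711858
sq (array([ 468.78471838, -260.06551656,   58.71537645]), [0.3657956502802574, 0.3657956502803902]) [[ 469.81618245 -259.13932917   65.        ]]
[[446.2  44.7  78. ]
 [508.   37.8  78. ]
 [500.3 -24.   78. ]
 [438.5 -16.8  78. ]] [473.24444908  10.41686031  78.        ]
61.9775775793406 82.87748984591929
62.23372145789484 -6.389908161183084
62.289492685696686 -97.17396729587385
62.1745748138404 173.32335708465172
```

```bash
cat >> h.py <<'E'
from scipy.spatial.transform import Rotation as Ro
def tool():
    s=status.state();return np.array(s['eef_pos']),Ro.from_euler('xyz',s['tcp_rot']).as_matrix(),s
def go(target,jaw=None):
    """tool-frame shift (mm) to target; turn (deg about tool x) to bring jaw axis (tool z) to world yaw jaw"""
    p,R,s=tool();print('pos',p.round(1),'jaw',np.degrees(np.arctan2(R[1,2],R[0,2])).round(2),'down',R[:,0].round(4),'j',s['joints'].round(3),'t',s['t'],'op',round(s['opening'],4),'F',s['ft_force'].round(1),'M',s['moment'].round(2))
    print('shift',(R.T@(np.array(target)-p)).round(2))
    if jaw is not None:
        d=-(jaw-np.degrees(np.arctan2(R[1,2],R[0,2])));print('turn about tool x',(d+90)%180-90)
E
python3 - <<'E'
from h import *
go([468,-259,200],-22); p,R,s=tool();print(R.round(3))
E
```

```text
pos [ 245.6 -574.7  225.5] jaw -66.86 down [-0.e+00  1.e-04 -1.e+00] j [-1.273  0.491  1.559  0.     1.092 -0.106] t 0.35 op 0.9978 F [ 0.7 -0.1  0.4] M [ 0.01 -0.02  0.  ]
shift [  25.57  328.57 -202.91]
turn about tool x -44.86431775750093
[[-0.     0.92   0.393]
 [ 0.     0.393 -0.92 ]
 [-1.     0.    -0.   ]]
```

>>> {"method": "apply_moves", "body": {
  "increments": [
    [0,2.5,32.9,-20.3,0],
    [0,2.5,32.9,-20.3,0],
    [0,2.5,32.9,-20.3,0],
    [0,2.5,32.9,-20.3,0],
    [0,2.5,32.9,-20.3,0],
    [0,2.5,32.9,-20.3,0],
    [0,2.5,32.9,-20.3,0],
    [0,2.5,32.9,-20.3,0],
    [0,2.5,32.9,-20.3,0],
    [0,2.5,32.9,-20.3,0]
  ]
}}

```text
t: 1.35
eef_pos: [469.1, -257.4, 200.7]
tcp_rot: [0.327, 1.57, -0.84]
ft_force: [0.1, -0.2, 0.2]
opening: 1.001
```

>>> {"method": "apply_moves", "body": {
  "increments": [
    [0,0,0,0,-7.5],
    [0,0,0,0,-7.5],
    [0,0,0,0,-7.5],
    [0,0,0,0,-7.5],
    [0,0,0,0,-7.5],
    [0,0,0,0,-7.5],
    [0,0,0,0,0]
  ]
}}

```text
t: 2.05
eef_pos: [468.4, -258.8, 200.7]
tcp_rot: [-0.623, 1.571, -1.002]
ft_force: [0.7, -0.4, -0.3]
opening: 1.001
```

```bash
python3 - <<'E'
from h import *
go([468,-259,200],-22); c=shot('wrist','w1.png'); print(proj(c,[[468,-259,60],[468,-259,44],[468,-259,76]]).round())
R=np.array(c['R']);print((-R.T@c['t']).round())
E
```

```text
pos [ 468.4 -258.8  200.7] jaw -21.75 down [ 1.e-04 -1.e-04 -1.e+00] j [-0.628  0.393  1.809 -0.     0.94  -0.249] t 2.05 op 1.001 F [ 0.7 -0.4 -0.3] M [-0.05 -0.09 -0.04]
shift [ 0.69 -0.35 -0.27]
turn about tool x 0.24918396868973502
[[315. 228.]
 [315. 225.]
 [315. 232.]]
[ 493. -195.  359.]
```

View pics/w1.png

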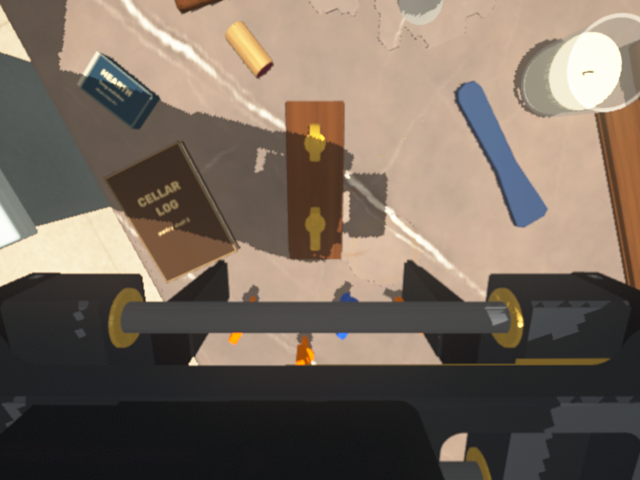

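The wrist view shows the square bow at (315,228) and the round one at (315,142), with the stand aligned to the image columns. Now I'll measure the bow and yaw more precisely, including a height check.

```bash
python3 - <<'E'
from h import *
c=shot('wrist');T=shot('top')
hsv=cv2.cvtColor(c['pixels'],cv2.COLOR_RGB2HSV);m=cv2.inRange(hsv,(18,110,70),(34,255,255))
for y in list(range(203,256,2)): 
    x=np.where(m[y,285:345])[0]+285; print(y,(x.min(),x.max(),len(x)) if len(x) else None,end=' ')
print()
for y in (128,134,140,146,152,158):
    x=np.where(m[y,285:345])[0]+285; print(y,(x.min(),x.max(),len(x)) if len(x) else None)
# stand edges: brown vs rest
b=cv2.inRange(hsv,(4,90,20),(17,255,170)); 
for y in (110,170,180,190,255):
    x=np.where(b[y,270:360])[0]+270;print('st',y,x.min(),x.max())
E
```

```text
203 None 205 None 207 (np.int64(311), np.int64(318), 8) 209 (np.int64(310), np.int64(319), 10) 211 (np.int64(310), np.int64(319), 10) 213 (np.int64(310), np.int64(319), 10) 215 (np.int64(309), np.int64(320), 12) 217 (np.int64(307), np.int64(322), 16) 219 (np.int64(306), np.int64(323), 18) 221 (np.int64(305), np.int64(324), 20) 223 (np.int64(305), np.int64(325), 21) 225 (np.int64(305), np.int64(324), 20) 227 (np.int64(306), np.int64(324), 19) 229 (np.int64(307), np.int64(323), 17) 231 (np.int64(308), np.int64(321), 14) 233 (np.int64(310), np.int64(320), 11) 235 (np.int64(310), np.int64(319), 10) 237 (np.int64(310), np.int64(320), 11) 239 (np.int64(310), np.int64(319), 10) 241 (np.int64(310), np.int64(319), 10) 243 (np.int64(310), np.int64(319), 10) 245 (np.int64(310), np.int64(320), 11) 247 (np.int64(310), np.int64(320), 11) 249 (np.int64(310), np.int64(319), 10) 251 None 253 None 255 None 
128 (np.int64(309), np.int64(319), 11)
134 (np.int64(308), np.int64(321), 14)
140 (np.int64(304), np.int64(324), 21)
146 (np.int64(304), np.int64(324), 21)
152 (np.int64(308), np.int64(320), 13)
158 (np.int64(309), np.int64(319), 11)
st 110 285 343
st 170 287 342
st 180 287 342
st 190 287 343
st 255 290 340
```

```bash
python3 - <<'E'
from h import *
c=shot('wrist');T=shot('top');S=shot('scene')
y=np.array([np.cos(np.radians(68.25)),np.sin(np.radians(68.25))])
a=plane(c,[(314.9,250.4)],76)[0];print('from top -y edge',a[:2]+17*y)
print('collar',plane(c,[(314.7,223.8)],44))
print('top', plane(T,[(387.5,262)],70))
b=plane(c,[(314.6,128),(314.7,245)],76);v=b[0]-b[1];print('axis dir',np.degrees(np.arctan2(v[1],v[0])))
print(tri([(T,(387.5,262.5)),(S,(372.4,220)),(c,(314.8,228.5))]))
go([468,-259,200],-21.7)
E
```

```text
from top -y edge [ 467.73663909 -258.33381787]
collar [[ 467.72195479 -258.01337577   44.        ]]
top [[ 469.57111966 -258.50479275   70.        ]]
axis dir 67.96644601758916
(array([ 468.18764157, -259.40634399,   59.65363988]), [0.9602687224454459, 0.1470009257490362, 0.8366439729431879])
pos [ 468.4 -258.8  200.6] jaw -21.97 down [ 0.e+00 -1.e-04 -1.e+00] j [-0.628  0.393  1.809 -0.     0.94  -0.245] t 2.35 op 0.9991 F [0.  0.6 0.2] M [-0.01 -0.05 -0.03]
shift [ 0.64 -0.32 -0.28]
turn about tool x -0.2687080224250593
```

>>> {"method": "apply_moves", "body": {
  "increments": [
    [0,20,0.2,-0.6,0],
    [0,25,0,0,0],
    [0,25,0,0,0],
    [0,20,0,0,0],
    [0,15,0,0,0],
    [0,15,0,0,0],
    [0,12,0,0,0],
    [0,9.6,0,0,0],
    [0,0,0,0,0]
  ]
}}

```text
t: 3.25
eef_pos: [467.6, -258.2, 58.1]
tcp_rot: [2.934, 1.569, 2.552]
ft_force: [-0.3, 0.4, 0.5]
opening: 1.0
```

>>> {"method": "apply_moves", "body": {
  "increments": [
    [0.5,0,0,0,0],
    [0.8,0,0,0,0],
    [1,0,0,0,0],
    [1,0,0,0,0],
    [1,0,0,0,0],
    [1,0,0,0,0],
    [1,0,0,0,0],
    [1,0,0,0,0]
  ]
}}

```text
t: 4.05
eef_pos: [467.9, -258.4, 59.0]
tcp_rot: [-1.217, 1.571, -1.599]
ft_force: [-0.0, -0.5, 0.6]
opening: 0.382
```

```bash
python3 - <<'E'
from h import *
go([467.9,-258.4,59],-21.7)
E
```

```text
pos [ 467.9 -258.4   59. ] jaw -21.86 down [-0.e+00 -1.e-04 -1.e+00] j [-0.628  0.598  1.934 -0.     0.609 -0.246] t 4.05 op 0.3815 F [-0.  -0.5  0.6] M [-0.06 -0.1  -0.05]
shift [ 0.04 -0.01  0.  ]
turn about tool x -0.16104676869117895
```

Still closing, so a few more rows.

>>> {"method": "apply_moves", "body": {
  "increments": [
    [1,0,0,0,0],
    [1,0,0,0,0],
    [1,0,0,0,0],
    [1,0,0,0,0],
    [1,0,0,0,0],
    [1,0,0,0,0],
    [1,0,0,0,0]
  ]
}}

```text
t: 4.75
eef_pos: [467.9, -258.4, 59.1]
tcp_rot: [-0.554, 1.571, -0.935]
ft_force: [0.4, -1.0, -0.5]
opening: 0.092
```

>>> {"method": "apply_moves", "body": {
  "increments": [
    [1,0,0,0,0],
    [1,-5,0,0,0],
    [1,-8,0,0,0],
    [1,-10,0,0,0],
    [1,-15,0,0,0],
    [1,-15,0,0,0],
    [1,-15,0,0,0],
    [1,-15,0,0,0],
    [1,-17,0,0,0],
    [1,-10,0,0,0]
  ]
}}

```text
t: 5.75
eef_pos: [468.1, -258.5, 171.0]
tcp_rot: [-0.279, 1.569, -0.661]
ft_force: [-0.1, -1.0, -0.3]
opening: 0.094
```

```bash
python3 - <<'E'
from h import *
go([473.2,10.2,169],-6.9)
T=shot('top');S=shot('scene');W=shot('wrist')
h=cv2.cvtColor(T['pixels'],cv2.COLOR_RGB2HSV)
X=[467.9,-258.4]
a=proj(S,[X+[144]])[0].astype(int);b=proj(T,[X+[144]])[0].astype(int);print(a,b)
f=lambda c,p,w,k:cv2.resize(c['pixels'][max(p[1]-w,0):p[1]+w,max(p[0]-w,0):p[0]+w],(k,k),interpolation=2)
w=cv2.resize(W['pixels'][80:330,215:415],(320,400))
im=np.zeros((400,800,3),np.uint8);im[:,:400]=f(S,a,50,400);im[:,400:720]=w
im=cv2.resize(im,(800,400));cv2.imwrite('pics/z2.png',im[:,:,::-1])
E
```

```text
pos [ 468.1 -258.5  171. ] jaw -21.86 down [ 0.0017 -0.0013 -1.    ] j [-0.628  0.429  1.844 -0.     0.866 -0.246] t 5.75 op 0.0936 F [-0.1 -1.  -0.3] M [-0.01 -0.08 -0.  ]
shift [  1.69 251.3  -95.35]
turn about tool x -14.963064253342807
[376 184] [392 260]
```

View pics/z2.png

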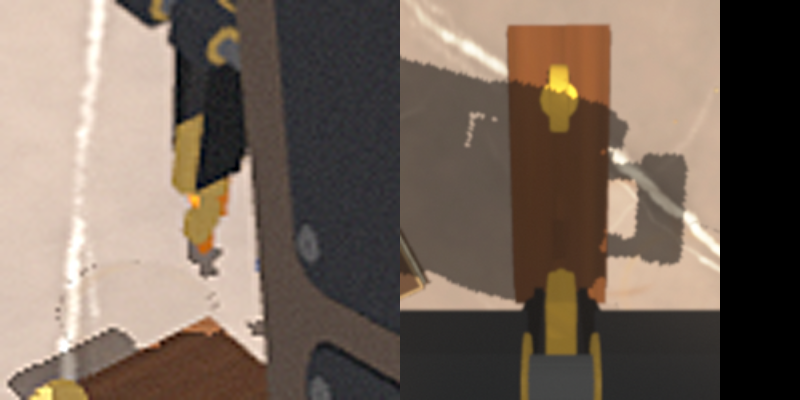

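The key is out of the slot and held upright, and the round key is still in its slot. Next I'll move most of the way to the lock and look at the keyhole from close by.

>>> {"method": "apply_moves", "body": {
  "increments": [
    [1,0,15,-6,0],
    [1,0,25,-9,0],
    [1,0,25,-9.5,0],
    [1,0,25,-9.5,0],
    [1,0,25,-9.5,0],
    [1,0,25,-9.5,0],
    [1,0,25,-9.5,0],
    [1,0,20,-8,0],
    [1,0,10,-4,0],
    [1,0,5,-2,0]
  ]
}}

```text
t: 6.9
eef_pos: [471.0, -43.2, 168.6]
tcp_rot: [-2.893, 1.57, 3.01]
ft_force: [-0.4, -0.2, -2.0]
opening: 0.093
```

>>> {"method": "apply_moves", "body": {
  "increments": [
    [1,0,0,0,-5],
    [1,0,0,0,-5],
    [1,0,0,0,-5],
    [1,0,0,0,0],
    [1,0,0,0,0]
  ]
}}

```text
t: 7.4
eef_pos: [471.3, -44.6, 168.9]
tcp_rot: [-2.761, 1.571, -2.883]
ft_force: [0.4, 0.4, -0.7]
opening: 0.092
```

```bash
python3 - <<'E'
from h import *
go([473.2,10.2,169],-6.9); c=shot('wrist','w2.png'); print(proj(c,[[473.2,10.2,78]]))
E
```

```text
pos [471.3 -44.6 168.9] jaw -7.04 down [-2.e-04 -1.e-04 -1.e+00] j [-0.234  0.355  1.986 -0.     0.801 -0.111] t 7.4 op 0.0923 F [ 0.4  0.4 -0.7] M [-0.02 -0.15 -0.  ]
shift [-0.14 54.63 -4.85]
turn about tool x -0.14016784931689585
[[309.0871688  170.83185535]]
```

View pics/w2.png

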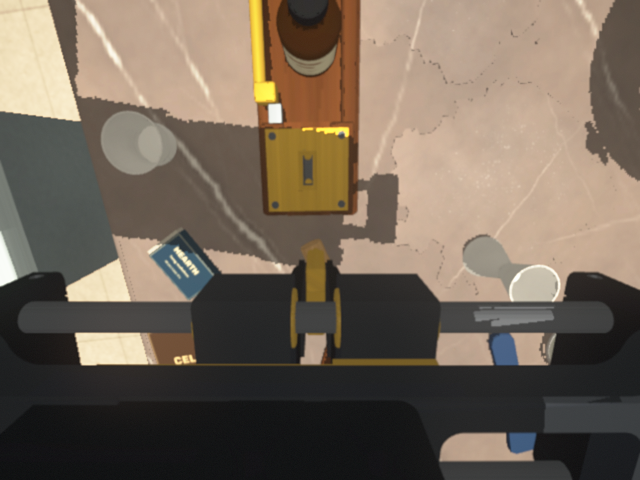

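The keyhole slot is at about (308,170), and the plate is well lit and unobstructed. I'll measure its centre and yaw.

```bash
python3 - <<'E'
from h import *
c=shot('wrist');T=shot('top');S=shot('scene')
hsv=cv2.cvtColor(c['pixels'],cv2.COLOR_RGB2HSV)
m=cv2.inRange(hsv,(18,110,70),(34,255,255));z=np.zeros_like(m);z[122:225,255:365]=m[122:225,255:365]
ct=max(cv2.findContours(z,0,2)[0],key=cv2.contourArea);b=cv2.boxPoints(cv2.minAreaRect(ct));print(b.tolist())
p=plane(c,b,78);print('plate',p.round(1).tolist(),p.mean(0))
for i in range(2):
    v=p[i]-p[i-1];print(np.linalg.norm(v),np.degrees(np.arctan2(v[1],v[0])))
s=np.zeros_like(m);s[145:195,295:322]=255-m[145:195,295:322]
k,l,st,ce=cv2.connectedComponentsWithStats(s)
for i in range(1,k):
    if st[i,4]>20:
        r=cv2.minAreaRect(np.argwhere(l==i)[:,::-1].astype(np.float32));print(st[i],ce[i],r);print('slot',plane(c,[r[0]],78), plane(c,[ce[i]],78))
        print('ends',plane(c,[(r[0][0],st[i][1]),(r[0][0],st[i][1]+st[i][3]-1)],78))
# plate height: triangulate corner set with top view if visible
hs=cv2.cvtColor(T['pixels'],cv2.COLOR_RGB2HSV);mt=cv2.inRange(hs,(20,110,70),(32,255,255));z=np.zeros_like(mt);z[240:285,236:272]=mt[240:285,236:272];print('top area',(z>0).sum())
print('tri w/ scene+top slot',tri([(c,(307.8,170)),(T,(252.5,261.8)),(S,(284.5,313.2))]))
cv2.imwrite('pics/slot.png',cv2.resize(c['pixels'][115:225,250:360],(770,770),interpolation=2)[:600,:,::-1])
E
```

```text
[[265.0, 127.0], [348.0, 127.0], [348.0, 211.0], [265.0, 211.0]]
plate [[445.8, 44.7, 78.0], [504.8, 37.5, 78.0], [498.7, -23.1, 78.0], [436.2, -15.4, 78.0]] [471.3617247   10.91499665  78.        ]
60.931448341648014 80.90931431090917
59.41074726375045 -7.020186378336962
[303 157  10  28 212] [307.4009434  169.42924528] ((307.5, 170.5), (27.0, 9.0), 90.0)
slot [[472.0728149   10.63667015  78.        ]] [[472.09945065  11.4156276   78.        ]]
ends [[473.31152609  20.26090738  78.        ]
 [470.81014193   0.82711265  78.        ]]
top area 0
tri w/ scene+top slot (array([472.59301142,  10.14854056,  73.06370127]), [0.7017730367525767, 1.1108538078259171, 0.8693065098672356])
```

View pics/slot.png

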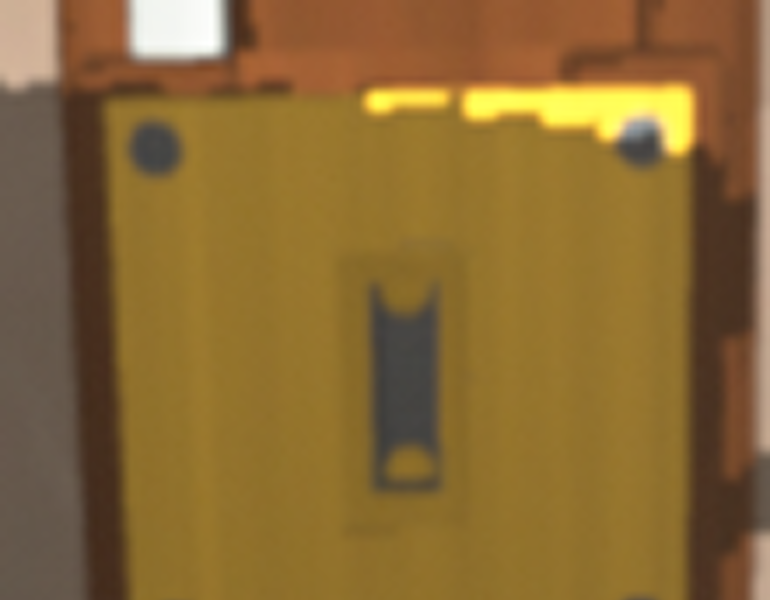

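The close-up shows the slot with its flared mouth centred at full-frame (307.1,169.7). The two sprung pins stand in at its narrow ends.

```bash
python3 - <<'E'
from h import *
c=shot('wrist')
k=plane(c,[(307.1,169.7)],78)[0];print(k)
p=plane(c,[(264.6,128.1),(267.6,200.3),(348.4,128.1),(347.9,200.3),(271.7,135.7),(341.1,134.9)],78);print(p.round(1))
for a,b in((0,1),(2,3),(5,4)):
    v=p[a]-p[b];print(np.degrees(np.arctan2(v[1],v[0])))
y=np.array([np.cos(np.radians(83)),np.sin(np.radians(83))]);x=np.array([y[1],-y[0]])
t=k[:2]-.3*y+.3*x;print('target',t)
go([*t,145],-6.9)
# wrist view of held bow: centre column & y end
h=cv2.cvtColor(c['pixels'],cv2.COLOR_RGB2HSV);m=cv2.inRange(h,(12,110,60),(34,255,255))
for r in (242,246,250,255,260):
    q=np.where(m[r,290:345])[0]+290;print(r,q.min() if len(q) else 0,q.max() if len(q) else 0)
for z in (76,52,36):
    P,R,_=tool();print(z,proj(c,[P+R@np.array([51-z,17,0]),P+R@np.array([51-z,0,0])]).round(1).tolist())
E
```

```text
[471.81466543  11.39695822  78.        ]
[[445.3  44.2  78. ]
 [439.4  -7.5  78. ]
 [504.9  36.9  78. ]
 [499.5 -14.8  78. ]
 [449.5  38.4  78. ]
 [499.2  32.9  78. ]]
83.46979254212864
84.02240152667322
-6.302644210675197
target [472.07586847  11.06263357]
pos [471.4 -44.4 169. ] jaw -6.92 down [-1.e-04 -1.e-04 -1.e+00] j [-0.233  0.355  1.986 -0.     0.801 -0.113] t 7.65 op 0.0917 F [ 0.4  0.4 -1.1] M [-0.06 -0.09 -0.04]
shift [23.98 55.12 -5.97]
turn about tool x -0.02064908377332131
242 309 321
246 302 322
250 301 324
255 303 327
260 306 327
76 [[315.8, 275.3], [315.8, 311.7]]
52 [[315.8, 257.9], [315.8, 289.8]]
36 [[315.7, 248.8], [315.7, 278.2]]
```

>>> {"method": "apply_moves", "body": {
  "increments": [
    [1,0,10,-1,-0.5],
    [1,0,15,-1.5,0],
    [1,0,15,-1.6,0],
    [1,0,10.3,-1.2,0],
    [1,0,5,-0.5,0],
    [1,10,0,0,0],
    [1,10,0,0,0],
    [1,4,0,0,0],
    [1,0,0,0,0]
  ]
}}

```text
t: 8.55
eef_pos: [471.5, 10.9, 144.0]
tcp_rot: [-3.08, 1.569, 3.092]
ft_force: [-0.0, -0.1, -0.9]
opening: 0.09
```

```bash
python3 - <<'E'
from h import *
go([472.2,11.0,125],-6.4)
S=shot('scene');T=shot('top')
a=proj(S,[[472,11,90]])[0].astype(int);f=S['pixels'][a[1]-50:a[1]+50,a[0]-50:a[0]+50]
cv2.imwrite('pics/s3.png',cv2.resize(f,(600,600),interpolation=2)[:,:,::-1]);print(a,proj(S,[[472,11,78],[472.2,11,94],[472.2,11,146]]))
E
```

```text
pos [471.5  10.9 144. ] jaw -6.4 down [-1.8e-03  1.0e-04 -1.0e+00] j [-0.117  0.392  2.016 -0.     0.736 -0.005] t 8.55 op 0.0902 F [-0.  -0.1 -0.9] M [-0.05 -0.1   0.04]
shift [19.04  0.13  0.75]
turn about tool x 0.001395028366928841
[283 306] [[283.81689911 311.75801421]
 [283.38255201 305.12689582]
 [282.26622244 282.3450975 ]]
```

View pics/s3.png

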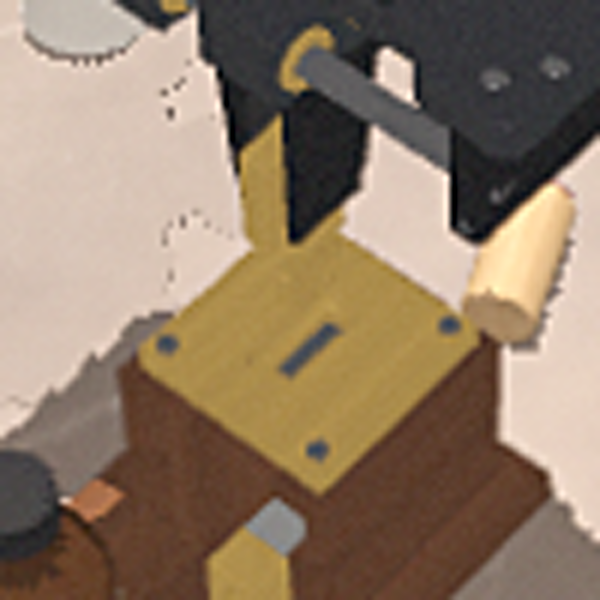

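The brass blade blends into the brass plate here, so I'll raise the contrast.

```bash
python3 - <<'E'
from h import *
S=shot('scene');W=shot('wrist')
f=S['pixels'][270:335,250:315];g=cv2.createCLAHE(8,(3,3)).apply(cv2.resize(f[:,:,0],(520,520),interpolation=2))
cv2.imwrite('pics/s4.png',g)
E
```

```text
(no output)
```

View pics/s4.png

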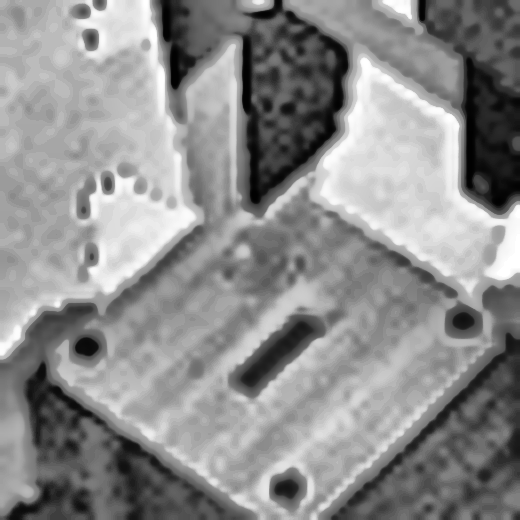

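>>> {"method": "apply_moves", "body": {
  "increments": [
    [1,0,0,0,0],
    [1,5,0,0,0],
    [1,5,0,0,0],
    [1,4,0,0,0],
    [1,3,0,0,0],
    [1,0,0,0,0]
  ]
}}

```text
t: 9.35
eef_pos: [471.6, 11.3, 127.5]
tcp_rot: [-3.041, 1.57, 3.131]
ft_force: [0.7, 0.8, -1.4]
opening: 0.094
```

```bash
python3 - <<'E'
from h import *
go([472.2,11.0,127],-6.4)
E
```

```text
pos [471.6  11.3 127.5] jaw -6.36 down [-9.e-04  0.e+00 -1.e+00] j [-0.116  0.419  2.032 -0.     0.691 -0.005] t 9.35 op 0.0941 F [ 0.7  0.8 -1.4] M [-0.02 -0.11 -0.03]
shift [ 0.49 -0.26  0.6 ]
turn about tool x 0.03750054282393478
```

>>> {"method": "apply_moves", "body": {
  "increments": [
    [1,1,-0.2,0.5,0],
    [1,1.5,0,0,0],
    [1,1.5,0,0,0],
    [1,0,0,0,0]
  ]
}}

```text
t: 9.75
eef_pos: [472.2, 11.1, 123.9]
tcp_rot: [-2.693, 1.571, -2.804]
ft_force: [0.4, 0.4, -0.8]
opening: 0.096
```

```bash
python3 - <<'E'
from h import *
go([472.2,11.0,123],-6.4)
E
```

```text
pos [472.2  11.1 123.9] jaw -6.36 down [-2.e-04 -1.e-04 -1.e+00] j [-0.117  0.426  2.034 -0.     0.682 -0.005] t 9.75 op 0.0962 F [ 0.4  0.4 -0.8] M [ 0.02 -0.07 -0.  ]
shift [ 0.88 -0.06 -0.02]
turn about tool x 0.039026299192371994
```

Tip about 5 mm below the plate's top with no contact force. The first pin is at 16 mm, so I'll keep going gently.

>>> {"method": "apply_moves", "body": {
  "increments": [
    [1,2,0,0,0],
    [1,2,0,0,0],
    [1,2,0,0,0],
    [1,2,0,0,0],
    [1,0,0,0,0]
  ]
}}

```text
t: 10.25
eef_pos: [472.2, 11.1, 115.7]
tcp_rot: [-2.968, 1.57, -3.079]
ft_force: [-0.1, 0.2, -1.3]
opening: 0.093
```

>>> {"method": "apply_moves", "body": {
  "increments": [
    [1,1.5,0,0,0],
    [1,1,0,0,0],
    [1,1,0,0,0],
    [1,0,0,0,0]
  ]
}}

```text
t: 10.65
eef_pos: [472.2, 11.0, 112.4]
tcp_rot: [-2.673, 1.571, -2.784]
ft_force: [0.2, 0.3, 0.2]
opening: 0.088
```

>>> {"method": "apply_moves", "body": {
  "increments": [
    [1,1,0,0,0],
    [1,1,0,0,0],
    [1,1,0,0,0],
    [1,0,0,0,0]
  ]
}}

```text
t: 11.05
eef_pos: [472.2, 11.1, 109.4]
tcp_rot: [-2.707, 1.571, -2.818]
ft_force: [0.2, 1.3, -0.7]
opening: 0.093
```

>>> {"method": "apply_moves", "body": {
  "increments": [
    [1,1,0,0,0],
    [1,1,0,0,0],
    [1,1,0,0,0],
    [1,0,0,0,0]
  ]
}}

```text
t: 11.45
eef_pos: [472.7, 10.7, 106.7]
tcp_rot: [-0.458, 1.57, -0.569]
ft_force: [0.4, -3.8, 3.2]
opening: 0.092
```

>>> {"method": "apply_moves", "body": {
  "increments": [
    [1,1,0,0,0],
    [1,1,0,0,0],
    [1,0,0,0,0]
  ]
}}

```text
t: 11.75
eef_pos: [472.7, 10.6, 104.6]
tcp_rot: [-0.578, 1.57, -0.689]
ft_force: [-0.4, -6.1, 1.6]
opening: 0.096
```

```bash
python3 - <<'E'
from h import *
go([472.2,11.0,97],-6.4)
E
```

```text
pos [472.7  10.6 104.6] jaw -6.35 down [ 9.e-04 -7.e-04 -1.e+00] j [-1.170e-01  4.590e-01  2.051e+00 -1.000e-03  6.300e-01 -5.000e-03] t 11.75 op 0.0963 F [-0.4 -6.1  1.6] M [-1.39 -0.11 -0.01]
shift [ 7.58  0.32 -0.5 ]
turn about tool x 0.047690172382715446
```

>>> {"method": "apply_moves", "body": {
  "increments": [
    [1,0,-0.5,0,0],
    [1,1,0,0,0],
    [1,1,0,0,0],
    [1,0,0,0,0]
  ]
}}

```text
t: 12.15
eef_pos: [472.3, 10.3, 102.2]
tcp_rot: [-1.477, 1.57, -1.588]
ft_force: [0.8, -6.5, -2.3]
opening: 0.095
```

>>> {"method": "apply_moves", "body": {
  "increments": [
    [1,1,0,0,0],
    [1,1,0,0,0],
    [1,1,0,0,0],
    [1,0,0,0,0]
  ]
}}

```text
t: 12.55
eef_pos: [472.2, 10.6, 99.3]
tcp_rot: [-2.947, 1.571, -3.058]
ft_force: [1.0, -3.6, -3.1]
opening: 0.093
```

```bash
python3 - <<'E'
from h import *
go([472.2,11.0,97],-6.4)
E
```

```text
pos [472.2  10.6  99.3] jaw -6.37 down [-2.e-04 -0.e+00 -1.e+00] j [-0.118  0.469  2.056 -0.     0.617 -0.006] t 12.55 op 0.093 F [ 1.  -3.6 -3.1] M [-0.66 -0.25 -0.03]
shift [ 2.3   0.44 -0.06]
turn about tool x 0.03138839626427625
```

>>> {"method": "apply_moves", "body": {
  "increments": [
    [1,1,-0.2,0,0],
    [1,1,0,0,0],
    [1,0.5,0,0,0],
    [1,0,0,0,0]
  ]
}}

```text
t: 12.95
eef_pos: [472.7, 10.5, 97.2]
tcp_rot: [0.181, 1.57, 0.07]
ft_force: [2.7, -0.4, 2.8]
opening: 0.095
```

>>> {"method": "apply_moves", "body": {
  "increments": [
    [1,0.5,0,0,0],
    [1,0.5,0,0,0],
    [1,0,0,0,0]
  ]
}}

```text
t: 13.25
eef_pos: [472.7, 10.5, 96.9]
tcp_rot: [0.095, 1.569, -0.017]
ft_force: [-0.8, -0.1, 17.0]
opening: 0.09
```

```bash
python3 - <<'E'
from h import *
go([472.2,11.0,97],-6.4)
E
```

```text
pos [472.7  10.5  96.9] jaw -6.37 down [ 0.0018 -0.     -1.    ] j [-0.118  0.473  2.058  0.     0.609 -0.007] t 13.25 op 0.0904 F [-0.8 -0.1 17. ] M [ 0.18 -0.01  0.05]
shift [-0.06  0.42 -0.6 ]
turn about tool x 0.031322914674376534
```

The key is home: 17 N of collar contact at exactly the expected height. Now I'll turn it clockwise, which is a positive turn about the tool's x.

>>> {"method": "apply_moves", "body": {
  "increments": [
    [1,0,0,0,5],
    [1,0,0,0,5],
    [1,0,0,0,5],
    [1,0,0,0,5],
    [1,0,0,0,0]
  ]
}}

```text
t: 13.75
eef_pos: [472.7, 10.5, 96.9]
tcp_rot: [0.448, 1.569, -0.015]
ft_force: [0.2, -0.2, 17.3]
opening: 0.093
```

```bash
python3 - <<'E'
from h import *
go([472.5,10.7,97],-6.4-94)
E
```

```text
pos [472.7  10.5  96.9] jaw -26.54 down [ 0.0016 -0.     -1.    ] j [-0.118  0.473  2.058  0.     0.61   0.345] t 13.75 op 0.0932 F [ 0.2 -0.2 17.3] M [ 0.14  0.17 -0.02]
shift [-0.06  0.11 -0.23]
turn about tool x 73.86022579795889
```

>>> {"method": "apply_moves", "body": {
  "increments": [
    [1,0,0,0,5],
    [1,0,0,0,5],
    [1,0,0,0,5],
    [1,0,0,0,5],
    [1,0,0,0,5],
    [1,0,0,0,5],
    [1,0,0,0,5],
    [1,0,0,0,0]
  ]
}}

```text
t: 14.55
eef_pos: [472.6, 10.5, 96.9]
tcp_rot: [0.982, 1.569, -0.092]
ft_force: [-2.0, -0.7, 17.2]
opening: 0.093
```

```bash
python3 - <<'E'
from h import *
go([472.5,10.7,97],-6.4-94)
E
```

```text
pos [472.6  10.5  96.9] jaw -61.52 down [ 1.4e-03 -1.0e-04 -1.0e+00] j [-0.118  0.473  2.058  0.     0.61   0.956] t 14.55 op 0.0933 F [-2.  -0.7 17.2] M [0.07 0.3  0.02]
shift [-0.08  0.04 -0.22]
turn about tool x 38.87900710769986
```

>>> {"method": "apply_moves", "body": {
  "increments": [
    [1,0,0,0,5],
    [1,0,0,0,5],
    [1,0,0,0,5],
    [1,0,0,0,5],
    [1,0,0,0,5],
    [1,0,0,0,5],
    [1,0,0,0,5],
    [1,0,0,0,3],
    [1,0,0,0,0],
    [1,0,0,0,0]
  ]
}}

```text
t: 15.55
eef_pos: [472.6, 10.2, 96.9]
tcp_rot: [1.403, 1.569, -0.331]
ft_force: [-0.9, -1.7, 16.6]
opening: 0.093
```

```bash
python3 - <<'E'
from h import *
go([472.5,10.7,97],-6.4-94)
S=shot('scene');W=shot('wrist');T=shot('top')
im=np.zeros((400,800,3),np.uint8)
im[:,:400]=cv2.resize(S['pixels'][275:355,245:325],(400,400),interpolation=2)
im[:,400:]=cv2.resize(cv2.imread('pics/scene0.png')[275:355,245:325,::-1],(400,400),interpolation=2)
cv2.imwrite('pics/end.png',im[:,:,::-1])
E
```

```text
pos [472.6  10.2  96.9] jaw -99.34 down [ 1.5e-03 -5.0e-04 -1.0e+00] j [-1.180e-01  4.730e-01  2.058e+00 -1.000e-03  6.100e-01  1.616e+00] t 15.55 op 0.0926 F [-0.9 -1.7 16.6] M [-0.45  0.33  0.15]
shift [-0.08 -0.21 -0.45]
turn about tool x 1.059325688818987
```

View pics/end.png

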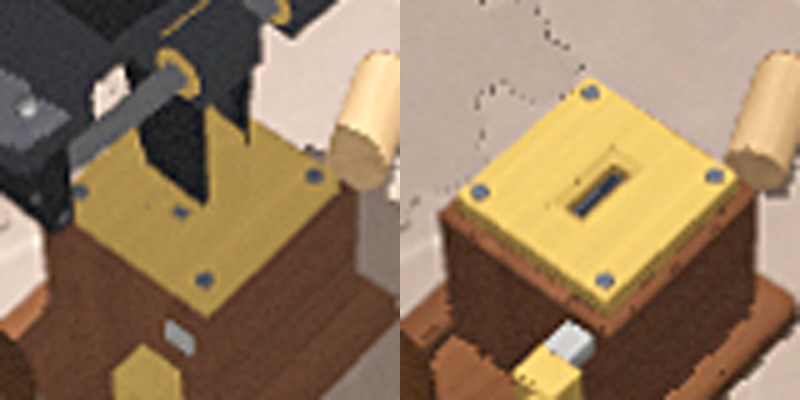

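The bolt is drawn: the steel block has a clear gap from the brass bar. The wrist moment of 0.15 N m matches the spring at a quarter turn. I'll add 3° of margin against the play and settle.

>>> {"method": "apply_moves", "body": {
  "increments": [
    [1,0,0,0,1.5],
    [1,0,0,0,1.5],
    [1,0,0,0,0],
    [1,0,0,0,0],
    [1,0,0,0,0],
    [1,0,0,0,0]
  ]
}}

```text
t: 16.3
eef_pos: [472.6, 10.2, 96.9]
tcp_rot: [1.424, 1.569, -0.362]
ft_force: [-1.3, -3.5, 17.5]
opening: 0.091
```

```bash
python3 - <<'E'
from h import *
go([472.5,10.7,97],-6.4-94)
S=shot('scene')
# bolt travel: grey blob centroid before/after, along the rack y at its height (~50 mm)
def blob(im):
    h=cv2.cvtColor(im,cv2.COLOR_RGB2HSV);m=cv2.inRange(h,(0,0,130),(180,60,255));z=np.zeros_like(m);z[337:350,270:292]=m[337:350,270:292];q=np.argwhere(z>0)
    return q[:,::-1].min(0),q[:,::-1].max(0),q.mean(0)[::-1],len(q)
print(blob(cv2.imread('pics/scene0.png')[:,:,::-1]),blob(S['pixels']))
print(proj(S,[[440,30,60],[440-1.2,20,60]]))
# other objects: change between start and now in scene
a=cv2.imread('pics/scene0.png')[:,:,::-1].astype(int);d=np.abs(a-S['pixels']).max(2)
for n,(x0,y0,x1,y1) in dict(round=(330,227,350,250),jigger=(230,215,260,268),opener=(265,170,312,228),cork=(312,284,330,313)).items(): print(n,(d[y0:y1,x0:x1]>60).mean().round(3))
E
```

```text
pos [472.6  10.2  96.9] jaw -102.33 down [ 1.4e-03 -5.0e-04 -1.0e+00] j [-1.180e-01  4.730e-01  2.058e+00 -1.000e-03  6.100e-01  1.668e+00] t 16.3 op 0.0911 F [-1.3 -3.5 17.5] M [-0.55  0.3   0.15]
shift [-0.08 -0.2  -0.48]
turn about tool x -1.9325488308687966
(array([274, 339]), array([283, 346]), array([278.33333333, 342.66666667]), 45) (array([278, 339]), array([283, 344]), array([280.36842105, 341.84210526]), 19)
[[294.29504544 337.21236501]
 [298.77462914 332.97833498]]
round 0.541
jigger 0.728
opener 0.865
cork 0.052
```

```bash
python3 - <<'E'
from h import *
env.job_done()
go([472.5,10.7,97],-102.4)
E
```

```text
the job is handed in; nothing more can be done
the job is handed in; nothing more can be done
```

I put the square-bowed key in the lock, turned it a quarter turn clockwise, and handed the job in with the gripper still holding it turned. The robot's clock was at about 16.3 s, and no verdict came back.

**Key home:** The collar pressed on the plate with about 17 N. The tool was at z = 96.9 mm, against 97 mm expected for a fully inserted key. It passed both pins without binding, after a sideways correction of about 0.5 mm.

**Turn:** The gripper turned about 96°. The wrist read 0.15 N m, which matches the spring at a quarter turn. The plug angle can't be read directly; allowing for the stated play it should be about 1.48–1.58 rad.

**Bolt:** The scene picture showed a clear gap between the bolt and the brass bar. My pixel estimate of its travel is coarse, 9 ± 2 mm, so it does not by itself prove the required 9.5 mm. The turn angle implies about 12 mm.

**Other objects:** My last image check did not settle whether the round key, jigger and opener had stayed put. They differed a lot from the start picture (54–87% of pixels), most likely because the arm hid them in that view, but I did not check this. The cork's region was nearly unchanged (5% of pixels). Readings at each stop showed no unexpected contact forces, and the key's path passed above everything on the worktop. The round key was still in its slot when I looked after lifting the square one.

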